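# Put away the microscope optics by kind

### The job

Sort the microscope parts left about the bench: stand the two steel objectives upright in the tray with two bays, one in each bay, stand the two black eyepieces upright together in the undivided tray, and lay the round filter flat on the round pad, all of it on the pad. Set every part down gently, without dropping it, and leave the small oil bottle and the rubber blower standing where they are.

Things in the scene. Friction and masses are not known exactly. Their poses are not given: they have to be found in the camera images.
- objective_long_center (a point): long microscope objective standing upright, nose up: a bright steel barrel 29 mm across, 60 mm tall, with a dark band low down; its lowest 4 mm are a foot 25 mm across and its top 14 mm taper to a nose 15 mm across. Parallel-sided from 4 to 46 mm above its underside. About 90 g. The point is its centre, 30 mm above its underside; z is its axis, up
- objective_short_center (a point): short microscope objective standing upright, the same steel barrel 29 mm across with a tapered nose on top, but 46 mm tall; parallel-sided from 4 to 32 mm above its underside. About 90 g. The point is its centre, 23 mm above its underside; z is its axis, up
- eyepiece_tall_center (a point): taller eyepiece standing upright, lens up: black body 38 mm across with a wide flat black top and a lens 18 mm across in its middle and a bright aluminium ring round it, on a narrower aluminium tube 30 mm across that makes up its lowest 20 mm; 60 mm tall in all. About 90 g. The point is its centre, 30 mm above its underside; z is its axis, up
- eyepiece_low_center (a point): lower eyepiece standing upright, lens up: black body 38 mm across with a wide flat black top and a lens 18 mm across in its middle and no ring, on an aluminium tube 30 mm across that makes up its lowest 20 mm; 50 mm tall in all. About 90 g. The point is its centre, 25 mm above its underside; z is its axis, up
- filter_center (a point): light filter lying flat: a wide round glass in a thin black ring mount, 50 mm across, 12 mm thick, about 40 g. The point is its centre, 6 mm above its underside; z is its axis, up
- two_bay_tray: fixed low aluminium tray divided across its middle into two equal bays: 92 mm along its x, 184 mm along its y, walls 4 mm thick and 14 mm high, floor 4 mm thick, divider 8 mm thick and as high as the walls. Each bay is 84 by 84 mm inside, their centres at y = +46 mm and -46 mm. The origin is the centre of its underside, on the table; z up
- plain_tray: fixed low aluminium tray of the same outline but with no divider: 92 mm along its x, 184 mm along its y, walls 4 mm thick and 14 mm high, floor 4 mm thick; 84 by 176 mm inside. The origin is the centre of its underside, on the table; z up
- round_pad: fixed flat round dark rubber pad, 120 mm across, 5 mm thick, no rim. The origin is the centre of its underside, on the table; z up
- oil_bottle_center (a point): bystander: small amber glass bottle, 28 mm across, with a narrower white cap, 44 mm tall in all; loose, stands among the things to sort. The point is its centre, 22 mm above its underside
- blower_center (a point): bystander: dark rubber bulb blower for dusting lenses, 44 mm across at the bulb, with a thin nozzle pointing up, 56 mm tall in all; loose, stands among the things to sort. The point is 28 mm above its underside
Things that resemble listed ones, but are neither listed nor needed, are in the scene too. Leave any blue look-alike of the part that bears oil_bottle_center alone.

How it is judged (in metres and radians):
At the end, for the whole second after the job is handed in: Objectives upright (within 0.15 rad) on the two-bay tray's floor, one per bay; both eyepieces likewise in the undivided tray; filter flat on the pad, within 35 mm of its centre; all released and at rest (under 0.02 m/s); oil bottle and blower standing within 30 mm of their starts (((x of objective_long_center in the frame of two_bay_tray between -0.03 and 0.03 m and y of objective_long_center in the frame of two_bay_tray between 0.016 and 0.076 m and z of objective_long_center in the frame of two_bay_tray between 0.03 and 0.038 m and x of objective_short_center in the frame of two_bay_tray between -0.03 and 0.03 m and y of objective_short_center in the frame of two_bay_tray between -0.076 and -0.016 m and z of objective_short_center in the frame of two_bay_tray between 0.023 and 0.031 m) or (x of objective_long_center in the frame of two_bay_tray between -0.03 and 0.03 m and y of objective_long_center in the frame of two_bay_tray between -0.076 and -0.016 m and z of objective_long_center in the frame of two_bay_tray between 0.03 and 0.038 m and x of objective_short_center in the frame of two_bay_tray between -0.03 and 0.03 m and y of objective_short_center in the frame of two_bay_tray between 0.016 and 0.076 m and z of objective_short_center in the frame of two_bay_tray between 0.023 and 0.031 m)) and x of eyepiece_tall_center in the frame of plain_tray between -0.03 and 0.03 m and y of eyepiece_tall_center in the frame of plain_tray between -0.08 and 0.08 m and z of eyepiece_tall_center in the frame of plain_tray between 0.03 and 0.038 m and x of eyepiece_low_center in the frame of plain_tray between -0.03 and 0.03 m and y of eyepiece_low_center in the frame of plain_tray between -0.08 and 0.08 m and z of eyepiece_low_center in the frame of plain_tray between 0.025 and 0.033 m and horizontal distance between filter_center and round_pad below 0.035 m and z of filter_center in the frame of round_pad between 0.008 and 0.014 m and angle between each of objective_long_center, objective_short_center, eyepiece_tall_center, eyepiece_low_center's own z axis and vertical below 0.15 rad and (angle between filter_center's own z axis and vertical below 0.15 rad or angle between filter_center's own z axis and vertical above 2.99 rad) and linear speed of each of objective_long, objective_short, eyepiece_tall, eyepiece_low, filter below 0.02 m/s and distance of each of oil_bottle_center, blower_center from where it was at the start of the episode below 0.03 m and angle between each of oil_bottle_center, blower_center's own z axis and vertical below 0.3 rad); the robot touches nothing.
It fails at once if the oil bottle is pushed more than 30 mm away or tipped over (distance of oil_bottle_center from where it was at the start of the episode above 0.03 m or angle between oil_bottle_center's own z axis and vertical above 0.5 rad).
It fails at once if the rubber blower is pushed more than 30 mm away or tipped over (distance of blower_center from where it was at the start of the episode above 0.03 m or angle between blower_center's own z axis and vertical above 0.5 rad).
It fails at once if one of the five parts is dropped (falls free faster than 0.7 m/s, a drop of about 25 mm) ((linear speed of objective_long above 0.7 m/s and contact force between objective_long and the fingers below 0.05 N) or (linear speed of objective_short above 0.7 m/s and contact force between objective_short and the fingers below 0.05 N) or (linear speed of eyepiece_tall above 0.7 m/s and contact force between eyepiece_tall and the fingers below 0.05 N) or (linear speed of eyepiece_low above 0.7 m/s and contact force between eyepiece_low and the fingers below 0.05 N) or (linear speed of filter above 0.7 m/s and contact force between filter and the fingers below 0.05 N)).
It also fails if it takes over 128 s, if anything falls off the work surface, if the arm or the gripper's body presses on something with over 40 N, if the wrist force passes 120 N, or if a joint passes its speed limit or range.

### The arm

A 6-joint arm with a two-finger parallel gripper is mounted at the origin on the work surface. World frame = base frame: x ahead of the robot, y to its left, z up, the work surface at z = 0. Lengths are in mm, angles in rad, forces in N, time in s.
With the tool pointing down it reaches from about 425 to 1125 mm from the base axis. Payload 14.9 kg.
Tool frame: the origin (TCP) lies at the very end of the fingers, on their centre line; the grasp point (between the pads) lies 19 mm behind it; x points along the fingers, z is the direction in which the jaws open and shut, and the axes are right-handed (so a half turn about x gives the same grasp; the last joint's range is limited). The gripper opens to 91 mm and grips with 3 to 60 N. Pads are 32 mm wide; open, the fingers measure 118 mm over their backs; the gripper's body (76 mm by 178 mm) begins 60 mm behind the grasp point.
Start: joints at [-1.302, 0.379, 1.734, -0, 1.028, -0.033], TCP at [208.063, -668.377, 213.932] pointing down, gripper open.
Joint ranges: [-2.77, 2.77], [-0.74, 2.19], [0, 2.66], [-1.06, 4.2], [0.31, 2.87], [-3.08, 3.08]. Speed limits (rad/s): [1.89, 1.89, 2.39, 3.14, 3.14, 3.14].

### API

Orientations are given as a unit quaternion [x, y, z, w].
In Python, from cell import manip gives the robot as it stands. The module is installed in compiled form; this text tells all that it offers.
- The arm moves only by the tool play_rows, never from a script. Its argument "plan" is one flat list of numbers, 6 for each row, row after row: the shift along the tool's x, y, z in mm, then the turn, a rotation vector about the tool's x, y, z in degrees. In form: [x, y, z, rx, ry, rz, x, y, z, rx, ry, rz, ...]. A call has exactly 8 rows; each row is the pose to reach, as a shift and turn from the pose commanded when the call began, along the tool's axes at that moment; what a row does not reach only later rows make up. A row lasts 1/10 s, in which the tool goes at most 50 mm and 8.59 degrees, less where a joint would pass 70% of its speed; a pose out of reach is approached as far as the arm can. A call with a gripper value outside its range is refused whole. "grip" is the closure, from -1 (fully open) to 1 (shut), so that 0 is half open, set as the call begins (left out, the last holds). The fingers move at their own pace and stop on an object; the grip force is fixed at half the most. Time passes only in rows, so rows that repeat a pose let the fingers close, or fill a call up. It gives the time, the measured TCP pose, the force and the opening at its end, in the units of the state.
- manip.get_state(): the state, without advancing time (a new reading comes with each control period).
- manip.capture(name): name is "scene" or "top" or "wrist"; returns (picture, depth): 384x512x3 uint8, red, green, blue; 384x512 float32, mm along the optical axis (not along the pixel's ray), 0 where there is no reading.
- manip.camera_model(name): a dict with "vertical_fov" (degrees; the focal length in pixels is half the picture's height over the tangent of half this angle, whatever the lens; pixels are square), "cx", "cy" (the principal point, pixels), "T" (4x4, takes a point from camera to world coordinates); the wrist camera has in their place "T_tool_cam" (4x4, takes a point from camera to tool coordinates, whose origin is the TCP and whose axes are the tool frame's). Camera axes: x right, y down, z forward; pixel columns grow to the right and rows downward; lengths in mm; the calibration is good to about 2 mm. A picture is of the moment at which its call begins: read the wrist's pose just before it. camera_model takes no time and is no camera call.
- manip.sign_off(): hands the job in, once; it reports no verdict.
The state is a dict: "clock": time; "q": joint angles; "joint_vel": joint speeds; "effort": joint torques, N m; "eef_pos": TCP position; "orientation": TCP orientation; "contact_force": force on the tool from outside, world axes, zero at the start; "moment": the same for the moment, N m; "grip_width": finger opening in mm.
Only numpy, scipy, OpenCV 4.12 (cv2) and the standard library are available. Lean on these libraries where they do the work, as an engineer would, in place of code of your own. Each camera call takes 0.05 s, during which the arm holds its last target.

## Working session

There is one attempt and no reset: what is moved stays moved. The work goes in short steps, Python scripts to look and compute and a tool call to move; the robot and the scene stay as the last step left them, time stands still between calls to the robot, and variables do not carry over. Pictures are saved under pics/ and viewed, and the job is handed in when it is done.

Besides the shell and the picture viewer there is one more tool, called after "Request:" as name(argument=value, ...) on one line, values as JSON. play_rows: Moves the arm, as the interface text tells. Its arguments: {"type":"object","properties":{"plan":{"type":"array","items":{"type":"number"}},"grip":{"type":"number"}},"required":["plan"]}

```bash
mkdir -p pics; python3 - <<'E'
from cell import manip
import cv2,numpy as np
print(manip.get_state())
for n in ["scene","top","wrist"]:
    print(n,manip.camera_model(n))
    p,d=manip.capture(n); cv2.imwrite(f"pics/{n}0.png",p[:,:,::-1]); np.save(f"pics/{n}0.npy",d)
E
```

```text
{'clock': 0.0, 'q': array([-1.30228688e+00,  3.79423576e-01,  1.73480693e+00, -4.51671221e-05,
        1.02853050e+00, -3.33522591e-02]), 'joint_vel': array([-0.00035692,  0.00047067, -0.00046472, -0.00026013,  0.00071807,
       -0.00060613]), 'effort': array([-4.21842524e-04, -7.63719463e+01, -4.34367621e+01,  6.49842597e-02,
        4.24188178e-02, -8.02385171e-05]), 'eef_pos': array([ 207.94586935, -667.95568185,  213.26481765]), 'orientation': array([ 0.4193749 ,  0.5698326 , -0.41888475,  0.56916699]), 'contact_force': array([0.27801884, 0.85086767, 0.30036345]), 'moment': array([ 0.027934  , -0.03163788, -0.01190064]), 'grip_width': 90.93833776670157}
scene {'vertical_fov': 44.38848704737447, 'cx': 259.40378525648157, 'cy': 198.72211434068248, 'T': array([[ 4.51149056e-02,  5.41529517e-01, -8.39470325e-01,
         1.51550004e+03],
       [ 9.98801281e-01, -4.04261775e-02,  2.75993759e-02,
        -3.67161272e+01],
       [-1.89906997e-02, -8.39709179e-01, -5.42704199e-01,
         6.65991782e+02],
       [ 0.00000000e+00,  0.00000000e+00,  0.00000000e+00,
         1.00000000e
[... 196 characters left out ...]
 [-9.99736154e-01,  2.22206832e-02,  5.81919350e-03,
        -5.62424936e+00],
       [-7.82570785e-03, -9.13085021e-02, -9.95791904e-01,
         9.16995444e+02],
       [ 0.00000000e+00,  0.00000000e+00,  0.00000000e+00,
         1.00000000e+00]])}
wrist {'vertical_fov': 59.508463199567906, 'cx': 260.15142076215767, 'cy': 191.4042158637782, 'T_tool_cam': array([[ 2.95936862e-04, -2.50756765e-01,  9.68050080e-01,
        -1.70966023e+02],
       [ 1.04173799e-03, -9.68049520e-01, -2.50756938e-01,
         7.13750085e+01],
       [ 9.99999414e-01,  1.08266277e-03, -2.52586890e-05,
         1.50945517e-01],
       [ 0.00000000e+00,  0.00000000e+00,  0.00000000e+00,
         1.00000000e+00]])}
```

View pics/scene0.png

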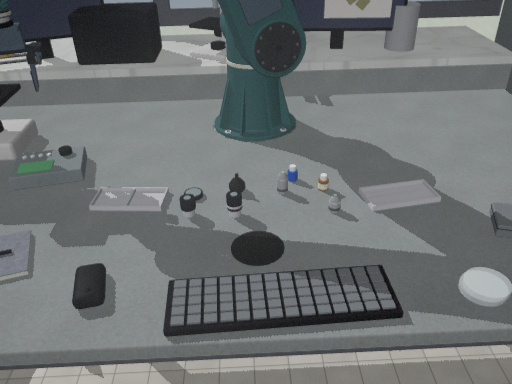

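View pics/top0.png

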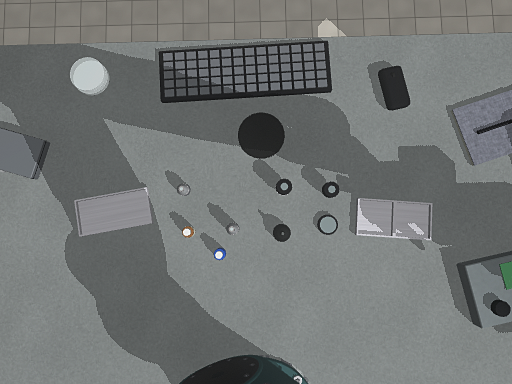

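View pics/wrist0.png

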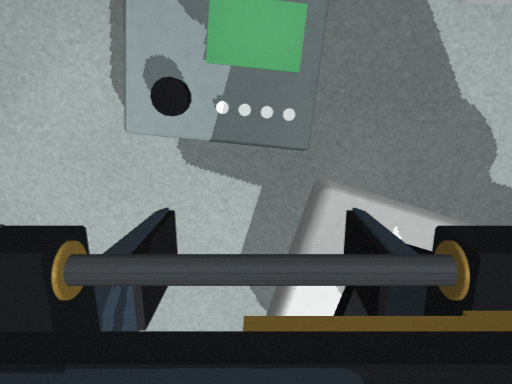

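```bash
cat > h.py <<'E'
from cell import manip
import cv2,numpy as np
from scipy.spatial.transform import Rotation as R
def K(m): 
    return 192/np.tan(np.radians(m["vertical_fov"])/2)
def Tof(n,st=None):
    m=manip.camera_model(n)
    if n!="wrist": return m,m["T"]
    T=np.eye(4);T[:3,:3]=R.from_quat(st["orientation"]).as_matrix();T[:3,3]=st["eef_pos"]
    return m,T@m["T_tool_cam"]
def ray(n,u,v,z,st=None):
    m,T=Tof(n,st);f=K(m);d=T[:3,:3]@np.array([(u-m["cx"])/f,(v-m["cy"])/f,1]);o=T[:3,3]
    return (o+d*(z-o[2])/d[2])[:2]
def cloud(n,dep,st=None):
    m,T=Tof(n,st);f=K(m);v,u=np.mgrid[:384,:512]
    P=np.stack([(u-m["cx"])/f*dep,(v-m["cy"])/f*dep,dep],-1)@T[:3,:3].T+T[:3,3]
    P[dep<=0]=np.nan
    return P
E
python3 - <<'E'
from h import *
p=cv2.imread("pics/top0.png");d=np.load("pics/top0.npy")
cv2.imwrite("pics/topcrop.png",cv2.resize(p[110:280,60:450],None,fx=2,fy=2,interpolation=cv2.INTER_CUBIC))
s=cv2.imread("pics/scene0.png")
cv2.imwrite("pics/scenecrop.png",cv2.resize(s[140:270,80:450],None,fx=2.1,fy=2.1,interpolation=cv2.INTER_CUBIC))
P=cloud("top",d)
t=P[...,2]
print(np.nanmedian(t[240:300,200:260]))
h=((t>14)&(t<80)).astype(np.uint8)
n,l,st,c=cv2.connectedComponentsWithStats(h)
for i in range(1,n):
    if 15<st[i,4]<3000: 
        q=P[l==i]; print(st[i],c[i].round(1),np.nanmax(q[:,2]).round(1),np.nanmedian(q[q[:,2]>np.nanmax(q[:,2])-4],axis=0).round(1), q.mean(0).round(1))
E
```

```text
0.4075842133233891
[ 70  57  38  36 985] [87.5 74.2] 30.9 [849.9 421.7  27.7] [851.3 419.5  25.5]
[ 378   66   32   44 1011] [393.8  87.5] 39.5 [ 828.2 -353.2   36.5] [ 796.3 -356.3   28.5]
[496  92  10  11  25] [499.9  97.9] 16.0 [ 767.1 -625.8   15. ] [ 767.2 -629.    15. ]
[477 119  35  15 173] [494.5 126.1] 25.0 [ 693.5 -607.5   22.3] [ 693.6 -606.5   19.3]
[   0  128   48   51 1767] [ 20.4 153.2] 37.8 [650.6 583.6  34.3] [650.  580.2  31. ]
[472 151   6  12  19] [474.8 157.8] 16.4 [ 611.9 -554.    14.6] [ 615.  -553.9   14.8]
[276 179  16  16 210] [283.4 186.5] 64.9 [551.2 -70.1  61.7] [549.8 -69.1  59.1]
[177 183  13  13 128] [182.8 189.1] 48.9 [552.7 177.2  46. ] [551.  175.2  34.7]
[322 182  18  16 222] [330.2 189.4] 54.7 [ 542.4 -183.1   51.9] [ 541.4 -182.    48.4]
[358 198  10   7  23] [361.4 199.6] 17.5 [ 518.  -264.1   15.1] [ 516.5 -265.1   15.3]
[ 74 200   4  10  16] [ 75.4 204. ] 17.2 [519.9 447.4  15.3] [521.2 447.7  15.3]
[385 200  12  28  74] [393.5 211.8] 17.4 [ 486.5 -344.    15.2] [ 484.8 -342.8   15.3]
[357 212   2  18  21] [357.3 220.2] 17.8 [ 466.4 -252.3   1
[... 248 characters left out ...]
1.7   15.2] [ 450.6 -431.9   15.6]
[226 222  13  13 128] [232.  228.2] 63.6 [454.7  56.8  60.7] [453.9  55.2  48.3]
[273 224  18  18 246] [281.4 232.4] 53.6 [440.2 -60.8  52.6] [440.6 -63.   32.1]
[320 225  10   7  23] [324.8 227.8] 17.9 [ 448.4 -172.1   15.2] [ 448.9 -171.6   15.4]
[182 226  13  12 117] [187.9 231.3] 47.5 [447.2 165.8  44.6] [448.2 163.3  34.6]
[388 233  11   5  22] [393.3 235.9] 17.4 [ 425.3 -339.4   15.1] [ 425.6 -339.1   15.3]
[374 235  13   2  17] [380.1 235.4] 17.4 [ 428.3 -306.3   15.7] [ 427.4 -306.5   15.5]
[214 248  12  12 115] [219.4 253.5] 50.0 [393.5  87.2  46.6] [393.6  87.4  34.9]
[287 371  16  13  62] [296.  377.5] 21.1 [ 92.4 -93.4  18.4] [ 96.9 -89.2  16.1]
```

View pics/topcrop.png

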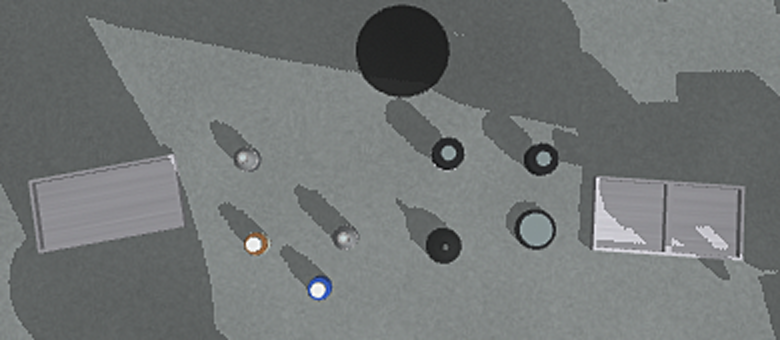

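View pics/scenecrop.png

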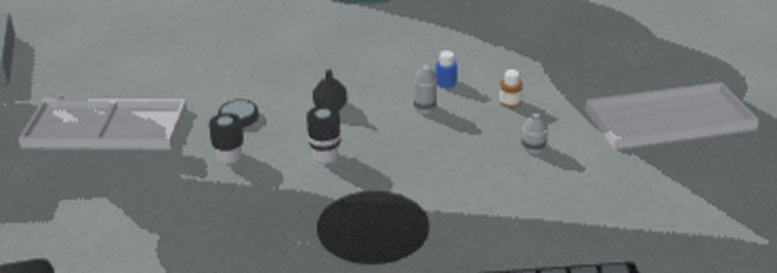

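```bash
python3 - <<'E'
from h import *
p=cv2.imread("pics/top0.png").astype(int);d=np.load("pics/top0.npy")
P=cloud("top",d);t=P[...,2]
b,g,r=p[...,0],p[...,1],p[...,2]
for nm,(x0,x1,y0,y1) in dict(plain=(65,165,180,245),two=(350,445,190,250)).items():
    m=np.zeros((384,512),np.uint8); m[y0:y1,x0:x1]=((r-g>0))[y0:y1,x0:x1]
    m=cv2.morphologyEx(m,cv2.MORPH_OPEN,np.ones((3,3)));m=cv2.morphologyEx(m,cv2.MORPH_CLOSE,np.ones((7,7)))
    cs,_=cv2.findContours(m,0,1);c=max(cs,key=cv2.contourArea)
    pts=np.array([ray("top",*q[0],10) for q in c])
    rc=cv2.minAreaRect(pts.astype(np.float32)); print(nm,cv2.boundingRect(c),rc, cv2.boxPoints(rc).round(0).tolist())
# pad
m=np.zeros((384,512),np.uint8); m[105:165,230:300]=((p.sum(2)<130))[105:165,230:300]
cs,_=cv2.findContours(m,0,1);c=max(cs,key=cv2.contourArea)
pts=np.array([ray("top",*q[0],5) for q in c]).astype(np.float32);print("pad",cv2.minEnclosingCircle(pts),cv2.fitEllipse(pts))
# filter: dark ring + glass
m=np.zeros((384,512),np.uint8); m[208:240,312:345]=((p.sum(2)<130))[208:240,312:345]
cs,_=cv2.findContours(m,0,1);c=cv2.convexHull(max(cs,key=cv2.contourArea))
pts=np.array([ray("top",*q[0],10) for q in c]).astype(np.float32);print("filter",cv2.minEnclosingCircle(pts))
for n,(x,y),H in [("tall",(284,186),60),("low",(331,189),50),("long",(232,228),60),("short",(183,189),46)]:
    mm=np.zeros((384,512),np.uint8);s=np.s_[y-14:y+15,x-14:x+15]
    mm[s]=(t>H-(14 if n in("long","short") else 8))[s]; q=P[mm>0]
    mo=cv2.moments(mm,True);u,v=mo['m10']/mo['m00'],mo['m01']/mo['m00']
    print(n,q.mean(0).round(1),(u,v),ray("top",u,v,H-(5 if n in("long","short") else 1)))
R_=R.from_quat(manip.get_state()["orientation"]).as_matrix();print(R_.round(3))
E
```

```text
plain (109, 196, 9, 5) ((534.4443359375, 356.0372314453125), (20.446163177490234, 10.06049919128418), 88.74143981933594) [[529.0, 346.0], [539.0, 346.0], [540.0, 366.0], [530.0, 366.0]]
two (379, 229, 23, 9) ((432.5310363769531, -333.2292785644531), (54.7471809387207, 19.648643493652344), 88.77767181396484) [[422.0, -360.0], [442.0, -361.0], [443.0, -306.0], [423.0, -306.0]]
pad ((687.8781127929688, -19.278474807739258), 59.463321685791016) ((688.0816040039062, -19.037321090698242), (115.58821105957031, 115.97733306884766), 177.0769805908203)
filter ((458.5277404785156, -175.75692749023438), 23.24620819091797)
tall [550.5 -69.6  60.6] (283.64102564102564, 186.2) [550.60043189 -69.76384885]
low [ 542.  -183.2   50.4] (330.83, 189.035) [ 542.08466015 -183.45172894]
long [453.6  56.   52.6] (231.59550561797752, 228.37078651685394) [453.6399668   55.79579788]
short [551.6 175.5  39.1] (182.2941176470588, 188.7058823529412) [551.45860889 175.10225432]
[[-0.     0.955  0.297]
 [ 0.001  0.297 -0.955]
 [-1.     0.    -0.001]]
```

```bash
python3 - <<'E'
from h import *
d=np.load("pics/top0.npy")
P=cloud("top",d);t=P[...,2]
for nm,(x0,x1,y0,y1) in dict(plain=(65,165,180,245),two=(350,445,190,250)).items():
    s=np.s_[y0:y1,x0:x1]; m=np.zeros((384,512),np.uint8);m[s]=(t>8.5)[s]
    n,l,st,c=cv2.connectedComponentsWithStats(m); 
    ok=np.isin(l,[i for i in range(1,n) if st[i,4]>8])
    v,u=np.nonzero(ok)
    pts=np.array([ray("top",a,b,14) for a,b in zip(u,v)]).astype(np.float32)
    rc=cv2.minAreaRect(pts);print(nm,len(u),rc,cv2.boxPoints(rc).round(0).tolist())
E
```

```text
plain 436 ((501.0724792480469, 353.75860595703125), (92.25298309326172, 186.44293212890625), 9.092227935791016) [[441.0, 439.0], [470.0, 254.0], [561.0, 269.0], [532.0, 453.0]]
two 572 ((468.0962829589844, -342.823974609375), (186.2945098876953, 92.00820922851562), 84.71762084960938) [[414.0, -431.0], [505.0, -440.0], [522.0, -254.0], [431.0, -246.0]]
```

Request:
play_rows(plan=[2, 20, -15, 2, 0, 0, 6, 60, -46, 6, 0, 0, 12, 100, -77, 12, 0, 0, 17, 140, -108, 17.28, 0, 0, 22, 180, -139, 17.28, 0, 0, 27, 220, -170, 17.28, 0, 0, 32, 260, -201, 17.28, 0, 0, 36, 300, -232, 17.28, 0, 0], grip=-0.4)

```text
clock: 0.95
eef_pos: [422.9, -360.7, 178.2]
orientation: [0.5, 0.5, -0.5, 0.5]
contact_force: [1.0, -0.3, -0.1]
grip_width: 64.1
```

```bash
python3 - <<'E'
from h import *
s=manip.get_state();print(s);print(R.from_quat(s["orientation"]).as_matrix().round(3))
E
```

```text
{'clock': 0.95, 'q': array([-7.48165679e-01,  2.02272647e-01,  2.04583204e+00,  5.82623519e-05,
        8.93539780e-01,  8.22674841e-01]), 'joint_vel': array([ 0.8803719 , -0.04647891,  0.14436579,  0.00377486, -0.10304682,
        0.87369498]), 'effort': array([-1.24301469e+01, -5.76025522e+01, -3.77287459e+01,  1.37856821e-02,
        3.06287427e-01, -1.90044500e+00]), 'eef_pos': array([ 422.85300846, -360.67550932,  178.18432135]), 'orientation': array([ 0.50003553,  0.49999873, -0.50000482,  0.49996092]), 'contact_force': array([ 1.04548354, -0.32811868, -0.08358556]), 'moment': array([0.01313509, 0.00553587, 0.00023402]), 'grip_width': 64.08796047061465}
[[-0.  1. -0.]
 [ 0. -0. -1.]
 [-1. -0. -0.]]
```

Request:
play_rows(plan=[8, 24, -36, 0, 0, 0, 16, 48, -72, 0, 0, 0, 26, 72, -108, 0, 0, 0, 36, 96, -144, 0, 0, 0, 46, 112, -168, 0, 0, 0, 54, 116.5, -174.5, 0, 0, 0, 58, 116.5, -174.5, 0, 0, 0, 58, 116.5, -174.5, 0, 0, 0])

```text
clock: 1.75
eef_pos: [537.8, -188.5, 119.8]
orientation: [0.5, 0.5, -0.5, 0.5]
contact_force: [-0.5, 0.4, -0.4]
grip_width: 63.9
```

```bash
cat > w.py <<'E'
from h import *
import sys
s=manip.get_state();p,d=manip.capture("wrist");n=sys.argv[1]
cv2.imwrite(f"pics/{n}.png",p[:,:,::-1]);np.save(f"pics/{n}.npy",d)
print(s["clock"],s["eef_pos"].round(1),s["grip_width"],s["contact_force"].round(1))
if len(sys.argv)>2:
    lo,hi=float(sys.argv[2]),float(sys.argv[3])
    P=cloud("wrist",d,s);m=((P[...,2]>lo)&(P[...,2]<hi)).astype(np.uint8)
    k,l,st,c=cv2.connectedComponentsWithStats(m)
    for i in range(1,k):
        if st[i,4]>150:
            q=P[l==i];print(st[i],c[i].round(0),q.mean(0).round(1),q.min(0).round(0),q.max(0).round(0))
E
python3 w.py w1 30 60
```

```text
1.75 [ 537.8 -188.5  119.8] 63.887881905884115 [-0.5  0.4 -0.4]
[  82  156   54   58 1104] [116. 177.] [557.1 -82.3  47.8] [533. -89.  30.] [571. -64.  60.]
[ 229  167   51   53 2080] [254. 193.] [ 545.  -183.7   49.3] [ 525. -202.   30.] [ 562. -165.   53.]
```

View pics/w1.png

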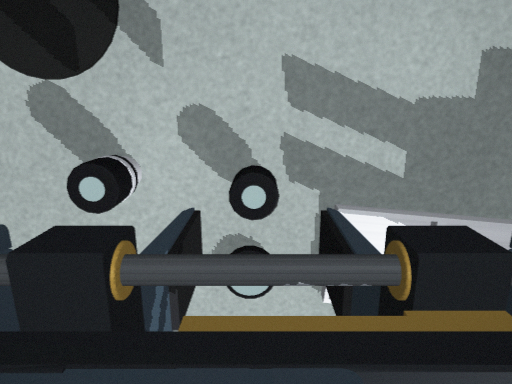

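```bash
python3 - <<'E'
from h import *
s=manip.get_state();print(s["clock"],s["eef_pos"],s["joint_vel"].round(3),s["q"])
E
```

```text
1.8 [ 537.99866567 -188.85885001  120.32308464] [-0.008 -0.01  -0.005  0.002  0.001  0.002] [-3.78434950e-01  3.11347988e-01  2.03742931e+00 -1.22221820e-04
  7.93355526e-01  1.19310651e+00]
```

Request:
play_rows(plan=[10, 5, -5, 0, 0, 0, 30, 5, -5, 0, 0, 0, 52, 5, -5, 0, 0, 0, 74, 5, -5, 0, 0, 0, 94, 5, -5, 0, 0, 0, 105, 5, -5, 0, 0, 0, 105, 5, -5, 0, 0, 0, 105, 5, -5, 0, 0, 0])

```text
clock: 2.6
eef_pos: [543.9, -183.3, 15.8]
orientation: [0.5, 0.5, -0.5, 0.5]
contact_force: [0.0, -0.8, 0.4]
grip_width: 63.7
```

Request:
play_rows(plan=[0, 0, 0, 0, 0, 0, 0, 0, 0, 0, 0, 0, 0, 0, 0, 0, 0, 0, 0, 0, 0, 0, 0, 0, 0, 0, 0, 0, 0, 0, 0, 0, 0, 0, 0, 0, 0, 0, 0, 0, 0, 0, 0, 0, 0, 0, 0, 0], grip=1)

```text
clock: 3.4
eef_pos: [543.9, -183.1, 15.9]
orientation: [0.5, 0.5, -0.5, 0.5]
contact_force: [-0.3, 0.2, 6.2]
grip_width: 37.3
```

Request:
play_rows(plan=[-6, 0, 0, 0, 0, 0, -20, 0, 0, 0, 0, 0, -40, 0, 0, 0, 0, 0, -60, 0, -5, 0, 0, 0, -78, -3, -20, 0, 0, 0, -85, -6, -50, 0, 0, 0, -85, -9, -90, 0, 0, 0, -85, -12, -135, 0, 0, 0])

```text
clock: 4.2
eef_pos: [531.8, -47.2, 101.9]
orientation: [0.501, 0.499, -0.5, 0.5]
contact_force: [0.9, -0.3, -1.0]
grip_width: 37.6
```

Request:
play_rows(plan=[0, -4, -45, 0, 0, 0, 0, -8, -90, 0, 0, 0, 0, -12, -135, 0, 0, 0, 0, -16, -180, 0, 0, 0, 0, -20, -225, 0, 0, 0, 0, -24, -270, 0, 0, 0, 0, -28, -312, 0, 0, 0, 0, -31, -350, 0, 0, 0])

```text
clock: 5.0
eef_pos: [500.1, 304.2, 101.6]
orientation: [0.5, 0.5, -0.499, 0.5]
contact_force: [-0.3, -0.4, -0.7]
grip_width: 37.3
```

Request:
play_rows(plan=[0, -2, -30, 0, 0, 0, 0, -4, -58, 0, 0, 0, 0, -5, -78, 0, 0, 0, 6, -6, -88, 0, 0, 0, 18, -6, -92, 0, 0, 0, 36, -6, -92, 0, 0, 0, 54, -6, -92, 0, 0, 0, 62, -6, -92, 0, 0, 0])

```text
clock: 5.8
eef_pos: [493.5, 392.2, 35.4]
orientation: [-0.499, -0.5, 0.501, -0.5]
contact_force: [-0.4, -0.2, -0.4]
grip_width: 37.8
```

```bash
python3 w.py w2 ; python3 - <<'E'
from h import *
p,d=manip.capture("scene"); cv2.imwrite("pics/s2.png",cv2.resize(p[140:270,80:500,::-1],None,fx=1.9,fy=1.9))
E
```

```text
5.8 [493.5 392.2  35.4] 37.79836519890568 [-0.4 -0.2 -0.4]
```

View pics/w2.png

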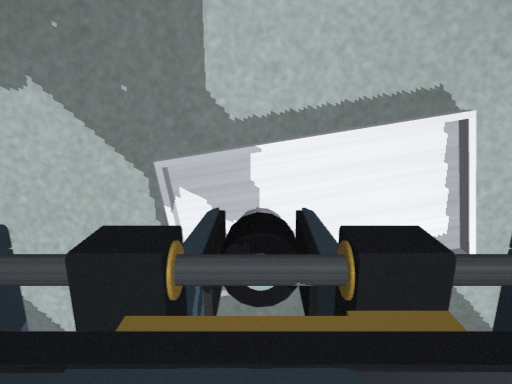

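View pics/s2.png

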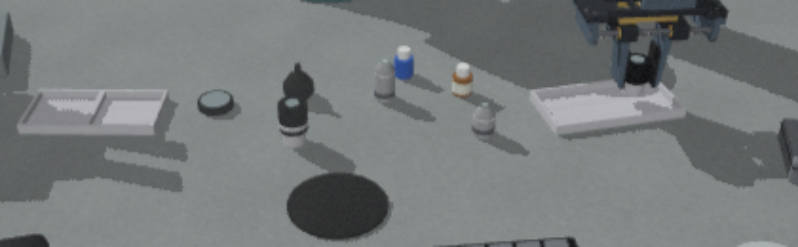

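Request:
play_rows(plan=[3, 0, 0, 0, 0, 0, 6, 0, 0, 0, 0, 0, 9, 0, 0, 0, 0, 0, 12, 0, 0, 0, 0, 0, 14, 0, 0, 0, 0, 0, 15, 0, 0, 0, 0, 0, 15, 0, 0, 0, 0, 0, 15, 0, 0, 0, 0, 0])

```text
clock: 6.7
eef_pos: [494.6, 394.1, 23.5]
orientation: [0.5, 0.5, -0.5, 0.5]
contact_force: [0.9, 0.4, -0.3]
grip_width: 37.2
```

Request:
play_rows(plan=[1, 0, 0, 0, 0, 0, 2, 0, 0, 0, 0, 0, 3, 0, 0, 0, 0, 0, 3.5, 0, 0, 0, 0, 0, 3.5, 0, 0, 0, 0, 0, 3.5, 0, 0, 0, 0, 0, 3.5, 0, 0, 0, 0, 0, 3.5, 0, 0, 0, 0, 0])

```text
clock: 7.5
eef_pos: [494.5, 394.0, 19.9]
orientation: [0.5, 0.5, -0.5, 0.5]
contact_force: [0.9, -0.2, -0.8]
grip_width: 37.2
```

Request:
play_rows(plan=[0, 0, 0, 0, 0, 0, 0, 0, 0, 0, 0, 0, 0, 0, 0, 0, 0, 0, 0, 0, 0, 0, 0, 0, 0, 0, 0, 0, 0, 0, -10, 0, 0, 0, 0, 0, -35, 0, 0, 0, 0, 0, -65, 0, 0, 0, 0, 0], grip=-0.36)

```text
clock: 8.3
eef_pos: [494.0, 393.6, 85.5]
orientation: [-0.499, -0.5, 0.5, -0.5]
contact_force: [0.2, 0.0, 0.6]
grip_width: 61.9
```

```bash
python3 - <<'E'
from h import *
p,d=manip.capture("top"); cv2.imwrite("pics/t3.png",cv2.resize(p[110:280,60:450,::-1],None,fx=2,fy=2))
E
```

```text
(no output)
```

View pics/t3.png

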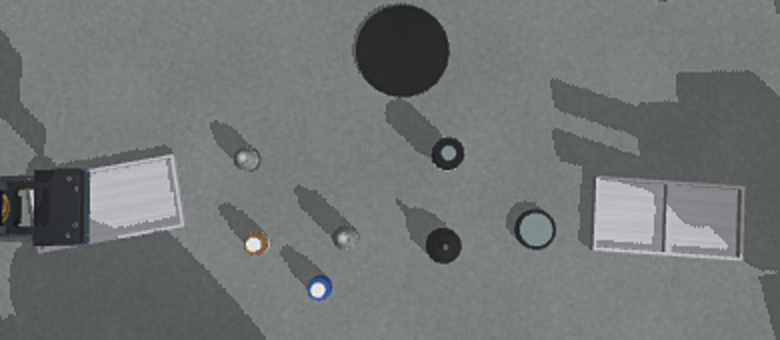

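Request:
play_rows(plan=[-12, 5, 18, 0, 0, 0, -20, 16, 58, 0, 0, 0, -20, 28, 102, 0, 0, 0, -20, 40, 148, 0, 0, 0, -20, 50, 188, 0, 0, 0, -20, 56, 212, 0, 0, 0, -20, 57.5, 218.5, 0, 0, 0, -20, 57.5, 218.5, 0, 0, 0])

```text
clock: 9.15
eef_pos: [552.1, 174.5, 105.1]
orientation: [-0.5, -0.5, 0.5, -0.5]
contact_force: [-0.4, 0.4, -0.7]
grip_width: 62.0
```

```bash
python3 w.py w4 28 60
```

```text
9.15 [552.1 174.5 105.1] 62.03168773927568 [-0.4  0.4 -0.7]
[ 237  182   38   38 1137] [256. 200.] [554.8 178.   36.7] [539. 164.  28.] [567. 192.  49.]
[255 304  32  12 278] [270. 311.] [457.4 166.6  30.5] [452. 153.  28.] [463. 179.  37.]
```

View pics/w4.png

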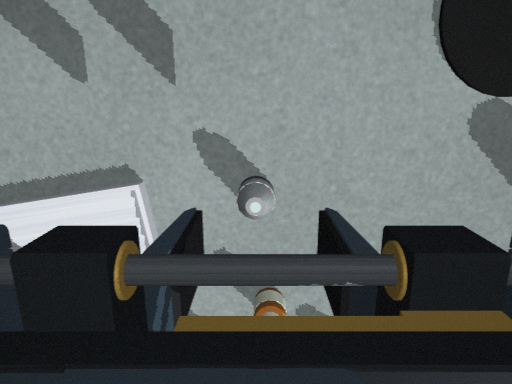

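Request:
play_rows(plan=[10, 1, -2, 0, 0, 0, 30, 1, -2, 0, 0, 0, 52, 1, -2, 0, 0, 0, 74, 1, -2, 0, 0, 0, 90, 1, -2, 0, 0, 0, 97, 1, -2, 0, 0, 0, 97, 1, -2, 0, 0, 0, 97, 1, -2, 0, 0, 0])

```text
clock: 10.0
eef_pos: [553.4, 177.9, 8.4]
orientation: [0.5, 0.5, -0.5, 0.5]
contact_force: [0.1, -0.2, -0.2]
grip_width: 61.9
```

Request:
play_rows(plan=[0, 0, 0, 0, 0, 0, 0, 0, 0, 0, 0, 0, 0, 0, 0, 0, 0, 0, 0, 0, 0, 0, 0, 0, 0, 0, 0, 0, 0, 0, 0, 0, 0, 0, 0, 0, 0, 0, 0, 0, 0, 0, 0, 0, 0, 0, 0, 0], grip=1)

```text
clock: 10.8
eef_pos: [553.2, 177.5, 8.1]
orientation: [0.5, 0.5, -0.5, 0.5]
contact_force: [-1.2, -0.9, 6.4]
grip_width: 28.1
```

Request:
play_rows(plan=[-6, 0, 0, 0, 0, 0, -20, 0, 0, 0, 0, 0, -42, 0, 0, 0, 0, 0, -66, 0, 5, 0, 0, 0, -84, -3, 20, 0, 0, 0, -92, -8, 50, 0, 0, 0, -92, -14, 90, 0, 0, 0, -92, -21, 135, 0, 0, 0])

```text
clock: 11.6
eef_pos: [532.2, 41.7, 101.4]
orientation: [0.5, 0.5, -0.499, 0.501]
contact_force: [1.0, -0.8, -1.4]
grip_width: 28.4
```

Request:
play_rows(plan=[0, -7, 45, 0, 0, 0, 0, -14, 90, 0, 0, 0, 0, -21, 135, 0, 0, 0, 0, -28, 180, 0, 0, 0, 0, -35, 225, 0, 0, 0, 0, -42, 270, 0, 0, 0, 0, -49, 312, 0, 0, 0, 0, -55, 350, 0, 0, 0])

```text
clock: 12.4
eef_pos: [476.6, -309.7, 101.0]
orientation: [0.5, 0.5, -0.5, 0.5]
contact_force: [0.8, 0.6, -1.7]
grip_width: 28.2
```

Remaining: (-12.5, -79), then part of the descent.

Request:
play_rows(plan=[0, -5, 30, 0, 0, 0, 0, -9, 56, 0, 0, 0, 0, -12, 74, 0, 0, 0, 8, -12.5, 79, 0, 0, 0, 25, -12.5, 79, 0, 0, 0, 45, -12.5, 79, 0, 0, 0, 60, -12.5, 79, 0, 0, 0, 64, -12.5, 79, 0, 0, 0])

```text
clock: 13.2
eef_pos: [463.8, -384.6, 33.4]
orientation: [0.5, 0.502, -0.5, 0.499]
contact_force: [0.1, 0.5, -0.2]
grip_width: 28.0
```

```bash
python3 w.py w5
```

```text
13.2 [ 463.8 -384.6   33.4] 27.979835422402346 [ 0.1  0.5 -0.2]
```

View pics/w5.png

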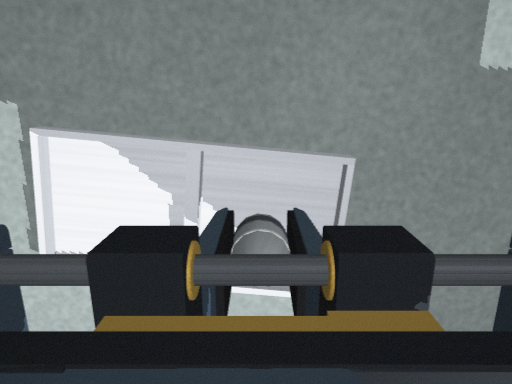

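Request:
play_rows(plan=[4, 0, 0, 0, 0, 0, 8, 0, 0, 0, 0, 0, 12, 0, 0, 0, 0, 0, 15, 0, 0, 0, 0, 0, 18, 0, 0, 0, 0, 0, 19, 0, 0, 0, 0, 0, 19, 0, 0, 0, 0, 0, 19, 0, 0, 0, 0, 0])

```text
clock: 14.05
eef_pos: [464.7, -386.6, 17.0]
orientation: [0.5, 0.5, -0.5, 0.5]
contact_force: [-0.6, 0.3, -0.5]
grip_width: 28.1
```

Request:
play_rows(plan=[1, 0, 0, 0, 0, 0, 2, 0, 0, 0, 0, 0, 3, 0, 0, 0, 0, 0, 4, 0, 0, 0, 0, 0, 4.7, 0, 0, 0, 0, 0, 4.7, 0, 0, 0, 0, 0, 4.7, 0, 0, 0, 0, 0, 4.7, 0, 0, 0, 0, 0])

```text
clock: 14.85
eef_pos: [464.7, -386.5, 12.2]
orientation: [0.5, 0.5, -0.5, 0.5]
contact_force: [-0.2, -0.3, -1.3]
grip_width: 28.0
```

Request:
play_rows(plan=[0, 0, 0, 0, 0, 0, 0, 0, 0, 0, 0, 0, 0, 0, 0, 0, 0, 0, 0, 0, 0, 0, 0, 0, 0, 0, 0, 0, 0, 0, -10, 0, 0, 0, 0, 0, -35, 0, 0, 0, 0, 0, -65, 0, 0, 0, 0, 0], grip=0.05)

```text
clock: 15.65
eef_pos: [464.2, -386.0, 77.8]
orientation: [0.5, 0.501, -0.5, 0.499]
contact_force: [0.1, 0.0, -0.4]
grip_width: 43.5
```

Request:
play_rows(plan=[-10, 0, -15, 0, 0, 0, -20, -2, -50, 0, 0, 0, -20, -3, -95, 0, 0, 0, -20, -4, -140, 0, 0, 0, -20, -5, -180, 0, 0, 0, -20, -6, -204, 0, 0, 0, -20, -6, -210.5, 0, 0, 0, -20, -6, -210.5, 0, 0, 0], grip=-0.58)

```text
clock: 16.45
eef_pos: [458.6, -175.2, 97.3]
orientation: [0.5, 0.5, -0.5, 0.5]
contact_force: [-0.1, -0.5, -0.0]
grip_width: 72.3
```

```bash
python3 w.py w6 8 20
```

```text
16.45 [ 458.6 -175.2   97.3] 72.27018333470242 [-0.1 -0.5 -0. ]
[ 351  115  161  111 3012] [437. 161.] [ 487.5 -310.9   13.4] [ 435. -363.    8.] [ 523. -248.   17.]
[ 234  167   63   61 2960] [265. 197.] [ 458.9 -178.7   12.5] [ 433. -204.    8.] [ 483. -154.   15.]
[108 193  41  44 256] [135. 207.] [451.8 -77.1  15.4] [428. -85.  10.] [463. -56.  20.]
[363 225  38  11 241] [383. 231.] [ 431.3 -275.    13. ] [ 428. -290.    8.] [ 434. -260.   16.]
```

View pics/w6.png

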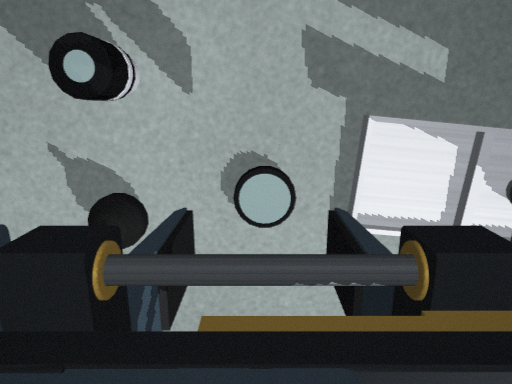

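Request:
play_rows(plan=[10, 0, 3, 0, 0, 0, 30, 0, 3, 0, 0, 0, 52, 0, 3, 0, 0, 0, 72, 0, 3, 0, 0, 0, 87, 0, 3, 0, 0, 0, 93, 0, 3, 0, 0, 0, 94, 0, 3, 0, 0, 0, 94, 0, 3, 0, 0, 0])

```text
clock: 17.3
eef_pos: [458.8, -179.5, 3.3]
orientation: [0.5, 0.5, -0.5, 0.5]
contact_force: [-1.1, -0.2, -0.1]
grip_width: 71.9
```

Request:
play_rows(plan=[0.6, 0, 0, 0, 0, 0, 0.6, 0, 0, 0, 0, 0, 0.6, 0, 0, 0, 0, 0, 0.6, 0, 0, 0, 0, 0, 0.6, 0, 0, 0, 0, 0, 0.6, 0, 0, 0, 0, 0, 0.6, 0, 0, 0, 0, 0, 0.6, 0, 0, 0, 0, 0], grip=1)

```text
clock: 18.1
eef_pos: [458.9, -179.1, 3.0]
orientation: [0.5, 0.5, -0.5, 0.5]
contact_force: [-1.3, -0.2, 6.9]
grip_width: 48.9
```

Request:
play_rows(plan=[-2, 0, 0, 0, 0, 0, -6, 0, 0, 0, 0, 0, -12, 0, 0, 0, 0, 0, -18, 0, 0, 0, 0, 0, -24, 0, 0, 0, 0, 0, -30, 0, 0, 0, 0, 0, -30, 0, 0, 0, 0, 0, -30, 0, 0, 0, 0, 0])

```text
clock: 18.9
eef_pos: [458.7, -179.0, 32.8]
orientation: [0.5, 0.5, -0.5, 0.5]
contact_force: [0.6, 0.1, -0.4]
grip_width: 49.1
```

```bash
python3 w.py w7
```

```text
18.9 [ 458.7 -179.    32.8] 49.120186728461704 [ 0.6  0.1 -0.4]
```

View pics/w7.png

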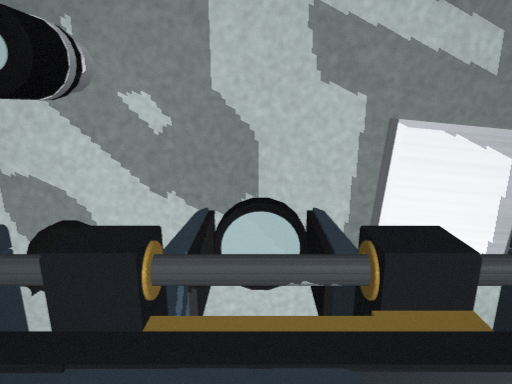

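Request:
play_rows(plan=[-15, 0, 0, 0, 0, 0, -40, 4, -3, 0, 0, 0, -65, 20, -14, 0, 0, 0, -75, 50, -35, 0, 0, 0, -75, 86, -60, 0, 0, 0, -75, 122, -85, 0, 0, 0, -75, 158, -110, 0, 0, 0, -75, 188, -131, 0, 0, 0])

```text
clock: 19.75
eef_pos: [648.1, -46.4, 107.2]
orientation: [0.5, 0.5, -0.5, 0.5]
contact_force: [-0.1, -2.1, -1.1]
grip_width: 49.1
```

Request:
play_rows(plan=[0, 20, -14, 0, 0, 0, 5, 34, -24, 0, 0, 0, 15, 40, -28, 0, 0, 0, 30, 41, -29, 0, 0, 0, 50, 41, -29, 0, 0, 0, 68, 41, -29, 0, 0, 0, 75, 41, -29, 0, 0, 0, 75, 41, -29, 0, 0, 0])

```text
clock: 20.55
eef_pos: [686.3, -19.3, 30.8]
orientation: [-0.499, -0.501, 0.501, -0.499]
contact_force: [0.4, 0.6, -0.5]
grip_width: 48.8
```

```bash
python3 w.py w8
```

```text
20.55 [686.3 -19.3  30.8] 48.83714415605907 [ 0.4  0.6 -0.5]
```

View pics/w8.png

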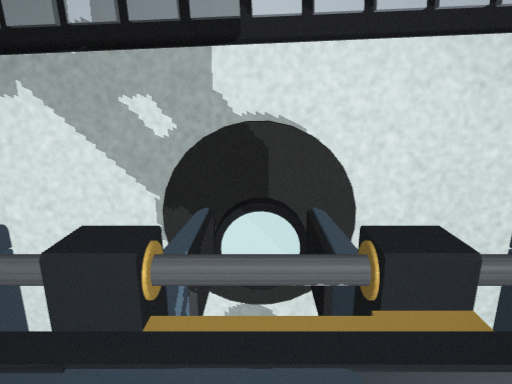

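Request:
play_rows(plan=[4, 1, 0, 0, 0, 0, 8, 1, 0, 0, 0, 0, 12, 1, 0, 0, 0, 0, 16, 1, 0, 0, 0, 0, 19, 1, 0, 0, 0, 0, 20, 1, 0, 0, 0, 0, 20, 1, 0, 0, 0, 0, 20, 1, 0, 0, 0, 0])

```text
clock: 21.4
eef_pos: [688.7, -19.0, 12.7]
orientation: [0.5, 0.5, -0.5, 0.5]
contact_force: [-0.4, -0.6, 0.4]
grip_width: 48.8
```

Request:
play_rows(plan=[1, 0, 0, 0, 0, 0, 2, 0, 0, 0, 0, 0, 3, 0, 0, 0, 0, 0, 4, 0, 0, 0, 0, 0, 4.6, 0, 0, 0, 0, 0, 4.6, 0, 0, 0, 0, 0, 4.6, 0, 0, 0, 0, 0, 4.6, 0, 0, 0, 0, 0])

```text
clock: 22.2
eef_pos: [688.6, -19.0, 8.0]
orientation: [0.5, 0.5, -0.5, 0.5]
contact_force: [-1.5, -0.4, 2.2]
grip_width: 49.3
```

Request:
play_rows(plan=[0, 0, 0, 0, 0, 0, 0, 0, 0, 0, 0, 0, 0, 0, 0, 0, 0, 0, 0, 0, 0, 0, 0, 0, 0, 0, 0, 0, 0, 0, -10, 0, 0, 0, 0, 0, -40, 0, 0, 0, 0, 0, -75, 0, 0, 0, 0, 0], grip=-0.5)

```text
clock: 23.0
eef_pos: [687.9, -18.9, 83.5]
orientation: [0.5, 0.501, -0.5, 0.5]
contact_force: [1.4, -0.5, 0.0]
grip_width: 68.3
```

Request:
play_rows(plan=[-10, -10, 4, 0, 0, 0, -22, -40, 15, 0, 0, 0, -28, -80, 30, 0, 0, 0, -28, -112, 42, 0, 0, 0, -28, -132, 49, 0, 0, 0, -28, -137.5, 51, 0, 0, 0, -28, -137.5, 51, 0, 0, 0, -28, -137.5, 51, 0, 0, 0])

```text
clock: 23.8
eef_pos: [552.1, -69.9, 111.3]
orientation: [0.5, 0.5, -0.5, 0.5]
contact_force: [0.3, -0.5, 0.2]
grip_width: 68.1
```

```bash
python3 w.py w9 50 70
```

```text
23.8 [552.1 -69.9 111.3] 68.06650115104667 [ 0.3 -0.5  0.2]
[ 233  182   54   55 2273] [260. 209.] [553.1 -69.5  60. ] [533. -88.  50.] [571. -51.  63.]
```

View pics/w9.png

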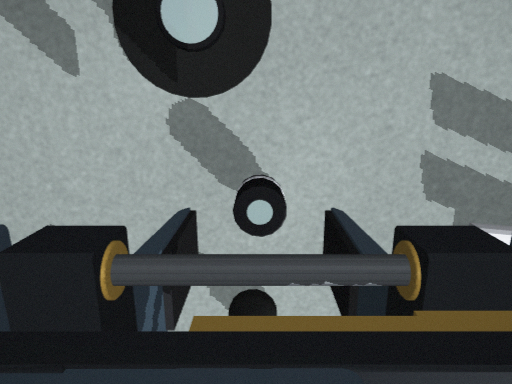

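Tall eyepiece is at (260,209), centred between the fingers, and the filter lies on the pad. I'll descend to TCP z=18.

Request:
play_rows(plan=[10, 0, 0, 0, 0, 0, 30, 0, 0, 0, 0, 0, 52, 0, 0, 0, 0, 0, 72, 0, 0, 0, 0, 0, 87, 0, 0, 0, 0, 0, 93, 0, 0, 0, 0, 0, 93, 0, 0, 0, 0, 0, 93, 0, 0, 0, 0, 0])

```text
clock: 24.65
eef_pos: [551.6, -70.0, 18.4]
orientation: [0.5, 0.5, -0.5, 0.5]
contact_force: [-0.6, 0.8, 0.7]
grip_width: 68.2
```

Request:
play_rows(plan=[0, 0, 0, 0, 0, 0, 0, 0, 0, 0, 0, 0, 0, 0, 0, 0, 0, 0, 0, 0, 0, 0, 0, 0, 0, 0, 0, 0, 0, 0, 0, 0, 0, 0, 0, 0, 0, 0, 0, 0, 0, 0, 0, 0, 0, 0, 0, 0], grip=1)

```text
clock: 25.45
eef_pos: [551.3, -70.0, 18.2]
orientation: [0.5, 0.5, -0.5, 0.5]
contact_force: [-1.3, 0.9, 6.1]
grip_width: 37.6
```

Request:
play_rows(plan=[-6, 0, 0, 0, 0, 0, -22, 0, 0, 0, 0, 0, -46, 0, 0, 0, 0, 0, -70, 0, -5, 0, 0, 0, -88, -2, -20, 0, 0, 0, -95, -5, -50, 0, 0, 0, -95, -10, -90, 0, 0, 0, -95, -15, -135, 0, 0, 0])

```text
clock: 26.25
eef_pos: [536.2, 65.9, 114.7]
orientation: [0.501, 0.499, -0.5, 0.5]
contact_force: [1.8, 0.7, -1.5]
grip_width: 37.6
```

Request:
play_rows(plan=[0, -5, -45, 0, 0, 0, 0, -10, -90, 0, 0, 0, 0, -15, -135, 0, 0, 0, 0, -20, -175, 0, 0, 0, 0, -24, -210, 0, 0, 0, 0, -27, -234, 0, 0, 0, 0, -29, -245, 0, 0, 0, 0, -29, -247, 0, 0, 0])

```text
clock: 27.05
eef_pos: [506.9, 312.7, 113.7]
orientation: [0.5, 0.5, -0.499, 0.5]
contact_force: [-0.2, -0.3, -0.9]
grip_width: 37.4
```

```bash
python3 w.py w10 
```

```text
27.05 [506.9 312.7 113.7] 37.42747936231757 [-0.2 -0.3 -0.9]
```

View pics/w10.png

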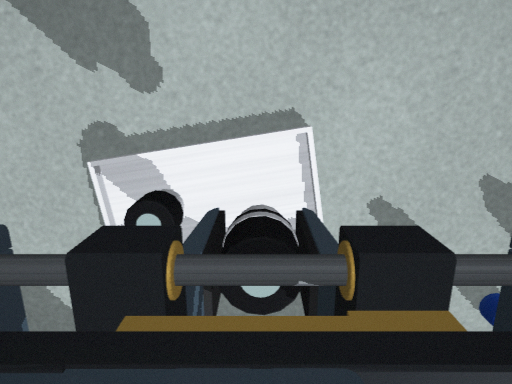

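Request:
play_rows(plan=[10, 0, 0, 0, 0, 0, 28, 0, 0, 0, 0, 0, 48, 0, 0, 0, 0, 0, 66, 0, 0, 0, 0, 0, 80, 0, 0, 0, 0, 0, 86, 0, 0, 0, 0, 0, 86, 0, 0, 0, 0, 0, 86, 0, 0, 0, 0, 0])

```text
clock: 27.9
eef_pos: [507.4, 312.0, 27.5]
orientation: [0.5, 0.5, -0.5, 0.5]
contact_force: [0.0, 0.1, 0.3]
grip_width: 37.7
```

Request:
play_rows(plan=[1, 0, 0, 0, 0, 0, 2, 0, 0, 0, 0, 0, 3, 0, 0, 0, 0, 0, 4, 0, 0, 0, 0, 0, 5, 0, 0, 0, 0, 0, 5, 0, 0, 0, 0, 0, 5, 0, 0, 0, 0, 0, 5, 0, 0, 0, 0, 0])

```text
clock: 28.7
eef_pos: [507.1, 312.1, 22.3]
orientation: [0.5, 0.5, -0.5, 0.5]
contact_force: [-0.9, -0.3, 5.4]
grip_width: 37.8
```

Request:
play_rows(plan=[0, 0, 0, 0, 0, 0, 0, 0, 0, 0, 0, 0, 0, 0, 0, 0, 0, 0, 0, 0, 0, 0, 0, 0, 0, 0, 0, 0, 0, 0, -10, 0, 0, 0, 0, 0, -40, 0, 0, 0, 0, 0, -80, 0, 0, 0, 0, 0], grip=-0.2)

```text
clock: 29.5
eef_pos: [506.1, 311.4, 102.1]
orientation: [-0.499, -0.5, 0.501, -0.5]
contact_force: [1.0, -0.1, -0.0]
grip_width: 54.9
```

Request:
play_rows(plan=[-4, -3, 15, 0, 0, 0, -6, -11, 55, 0, 0, 0, -6, -20, 100, 0, 0, 0, -6, -30, 145, 0, 0, 0, -6, -39, 190, 0, 0, 0, -6, -47, 228, 0, 0, 0, -6, -52, 250, 0, 0, 0, -6, -53, 255.5, 0, 0, 0], grip=-0.32)

```text
clock: 30.3
eef_pos: [453.2, 54.6, 108.1]
orientation: [-0.5, -0.5, 0.501, -0.499]
contact_force: [1.0, 0.1, -0.0]
grip_width: 59.9
```

```bash
python3 w.py w11 35 70
```

```text
30.3 [453.2  54.6 108.1] 59.87787256235783 [ 1.   0.1 -0. ]
[ 238  183   40   41 1294] [257. 203.] [456.5  56.7  50.3] [440.  42.  35.] [469.  71.  62.]
[ 97 197  28  26 555] [111. 210.] [449.4 164.9  43.1] [440. 157.  35.] [457. 175.  46.]
[396 200  37  26 733] [414. 214.] [444.7 -60.8  39.8] [435. -76.  35.] [454. -49.  57.]
```

View pics/w11.png

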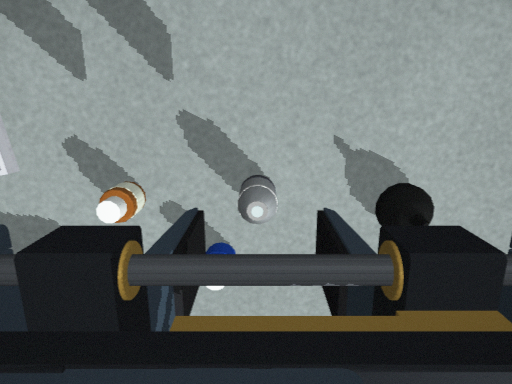

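Request:
play_rows(plan=[10, 1, -1.5, 0, 0, 0, 30, 1, -1.5, 0, 0, 0, 52, 1, -1.5, 0, 0, 0, 72, 1, -1.5, 0, 0, 0, 86, 1, -1.5, 0, 0, 0, 92, 1, -1.5, 0, 0, 0, 92, 1, -1.5, 0, 0, 0, 92, 1, -1.5, 0, 0, 0])

```text
clock: 31.15
eef_pos: [455.4, 58.5, 16.2]
orientation: [0.5, 0.5, -0.5, 0.5]
contact_force: [0.3, 0.3, -0.2]
grip_width: 59.9
```

Request:
play_rows(plan=[0, 0, 0, 0, 0, 0, 0, 0, 0, 0, 0, 0, 0, 0, 0, 0, 0, 0, 0, 0, 0, 0, 0, 0, 0, 0, 0, 0, 0, 0, 0, 0, 0, 0, 0, 0, 0, 0, 0, 0, 0, 0, 0, 0, 0, 0, 0, 0], grip=1)

```text
clock: 31.95
eef_pos: [455.2, 58.0, 16.2]
orientation: [0.5, 0.5, -0.5, 0.5]
contact_force: [-1.9, -1.0, 6.5]
grip_width: 28.1
```

Request:
play_rows(plan=[-6, 0, 0, 0, 0, 0, -22, 0, 0, 0, 0, 0, -46, 0, 0, 0, 0, 0, -70, 0, 2, 0, 0, 0, -88, 2, 10, 0, 0, 0, -95, 4, 30, 0, 0, 0, -95, 6, 65, 0, 0, 0, -95, 8, 105, 0, 0, 0])

```text
clock: 32.75
eef_pos: [463.2, -47.7, 111.7]
orientation: [0.5, 0.5, -0.499, 0.501]
contact_force: [0.7, -0.1, -1.0]
grip_width: 28.0
```

Request:
play_rows(plan=[0, 2, 45, 0, 0, 0, 0, 4, 90, 0, 0, 0, 0, 6, 135, 0, 0, 0, 0, 8, 175, 0, 0, 0, 0, 9, 210, 0, 0, 0, 0, 9, 235, 0, 0, 0, 0, 9, 247, 0, 0, 0, 0, 9, 250, 0, 0, 0])

```text
clock: 33.55
eef_pos: [472.0, -297.6, 111.1]
orientation: [0.5, 0.5, -0.5, 0.5]
contact_force: [-0.0, 0.5, -1.3]
grip_width: 28.5
```

```bash
python3 w.py w12 
```

```text
33.55 [ 472.  -297.6  111.1] 28.527812409075374 [-0.   0.5 -1.3]
```

View pics/w12.png

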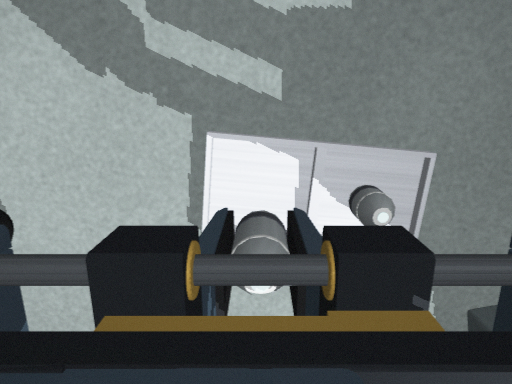

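Request:
play_rows(plan=[10, 0, 0, 0, 0, 0, 28, 0, 0, 0, 0, 0, 48, 0, 0, 0, 0, 0, 66, 0, 0, 0, 0, 0, 80, 0, 0, 0, 0, 0, 86, 0, 0, 0, 0, 0, 86, 0, 0, 0, 0, 0, 86, 0, 0, 0, 0, 0])

```text
clock: 34.4
eef_pos: [472.5, -297.0, 25.4]
orientation: [0.5, 0.5, -0.5, 0.5]
contact_force: [0.2, -0.2, -0.4]
grip_width: 28.0
```

Request:
play_rows(plan=[1, 0, 0, 0, 0, 0, 2, 0, 0, 0, 0, 0, 3, 0, 0, 0, 0, 0, 4, 0, 0, 0, 0, 0, 4.9, 0, 0, 0, 0, 0, 4.9, 0, 0, 0, 0, 0, 4.9, 0, 0, 0, 0, 0, 4.9, 0, 0, 0, 0, 0])

```text
clock: 35.2
eef_pos: [472.2, -297.1, 20.2]
orientation: [0.5, 0.5, -0.5, 0.5]
contact_force: [-0.3, 0.9, 3.9]
grip_width: 28.0
```

Request:
play_rows(plan=[0, 0, 0, 0, 0, 0, 0, 0, 0, 0, 0, 0, 0, 0, 0, 0, 0, 0, 0, 0, 0, 0, 0, 0, 0, 0, 0, 0, 0, 0, -10, 0, 0, 0, 0, 0, -40, 0, 0, 0, 0, 0, -80, 0, 0, 0, 0, 0], grip=0)

```text
clock: 36.0
eef_pos: [471.2, -296.4, 100.3]
orientation: [0.5, 0.501, -0.5, 0.499]
contact_force: [0.1, 0.2, 0.1]
grip_width: 45.9
```

Request:
play_rows(plan=[-20, 0, 0, 0, 0, 0, -40, 0, 0, 0, 0, 0, -60, 0, -20, 0, 0, 0, -70, 20, -60, 0, 0, 0, -80, 40, -100, 0, 0, 0, -90, 60, -140, 0, 0, 0, -100, 70, -160, 0, 0, 0, -100, 70, -160, 0, 0, 0])

```text
clock: 36.8
eef_pos: [543.8, -134.9, 202.2]
orientation: [0.5, 0.5, -0.499, 0.502]
contact_force: [-0.2, 0.0, 0.5]
grip_width: 45.7
```

```bash
python3 - <<'E'
from h import *
print(manip.get_state()["clock"])
p,d=manip.capture("top"); cv2.imwrite("pics/t13.png",cv2.resize(p[110:280,60:450,::-1],None,fx=2,fy=2,interpolation=cv2.INTER_CUBIC));np.save("pics/t13.npy",d)
p,d2=manip.capture("scene"); cv2.imwrite("pics/s13.png",cv2.resize(p[140:270,80:500,::-1],None,fx=1.9,fy=1.9,interpolation=cv2.INTER_CUBIC))
P=cloud("top",d);t=P[...,2]
h=((t>22)&(t<75)).astype(np.uint8)
n,l,st,c=cv2.connectedComponentsWithStats(h)
for i in range(1,n):
    if 25<st[i,4]<600: 
        q=P[l==i]; z=np.nanpercentile(q[:,2],95);print(c[i].round(0),z.round(1),q[q[:,2]>z-10].mean(0).round(1))
E
```

```text
36.8
[319.  46.] 26.7 [ 910.7 -173.9   24.1]
[284.  49.] 26.1 [906.7 -84.6  23.9]
[296.  48.] 26.1 [ 907.6 -113.6   23.9]
[307.  48.] 25.5 [ 908.7 -142.6   23.5]
[261.  49.] 26.4 [906.7 -24.2  24. ]
[272.  50.] 24.9 [904.6 -53.4  23.4]
[226.  52.] 25.8 [901.   66.   23.7]
[237.  52.] 26.2 [901.8  36.7  23.9]
[249.  51.] 25.4 [903.5   6.5  23.7]
[192.  54.] 25.3 [898.2 153.5  23.5]
[203.  54.] 25.7 [897.3 125.5  23.8]
[214.  62.] 25.2 [876.1  95.7  23.5]
[168.  61.] 26.0 [882.8 215.   23.4]
[179.  56.] 26.4 [895.4 185.4  24. ]
[308.  56.] 25.6 [ 885.7 -143.9   23.8]
[319.  56.] 25.9 [ 886.6 -173.7   23.7]
[273.  58.] 25.9 [882.2 -54.4  23.7]
[285.  62.] 25.5 [870.8 -85.2  23.6]
[296.  57.] 26.0 [ 883.6 -114.1   23.7]
[238.  61.] 25.9 [878.   34.5  24.2]
[249.  60.] 25.7 [879.1   5.7  23.9]
[261.  59.] 25.7 [880.4 -24.   23.5]
[203.  63.] 25.2 [874.3 125.   23.6]
[226.  61.] 25.6 [877.4  66.4  23.4]
[180.  69.] 25.8 [859.1 183.7  23.7]
[191.  63.] 25.7 [873.9 154.9  23.5]
[321.  64.] 25.7 [ 863.2 -176.2   23.8]
[297.  66.] 25.7 [ 860.6 -116.5   23.9]
[309.  65.] 26.0 [ 861.7 -145.3   2
[... 836 characters left out ...]
  84.] 25.0 [822.1 209.4  23.5]
[287.  85.] 26.1 [811.5 -87.9  23.7]
[298.  85.] 25.5 [ 811.4 -117.4   23.4]
[263.  86.] 26.0 [808.5 -28.4  23.9]
[275.  86.] 25.9 [810.  -57.4  23.7]
[228.  88.] 25.3 [805.7  62.1  23.5]
[240.  88.] 25.4 [806.1  32.   23.6]
[251.  87.] 25.4 [807.5   2.6  23.4]
[204.  90.] 25.9 [801.9 121.9  23.5]
[216.  90.] 25.4 [803.1  91.9  23.6]
[169.  92.] 26.5 [799.8 212.2  23.7]
[181.  92.] 25.1 [800.2 181.9  23.4]
[193.  91.] 25.7 [801.3 151.2  23.5]
[125. 208.] 66.3 [506.1 309.4  64. ]
[ 93. 215.] 56.4 [492.6 391.2  53.9]
[281. 232.] 40.9 [440.2 -63.1  36.8]
[188. 231.] 45.7 [448.  165.3  43.6]
[219. 254.] 45.7 [392.7  88.6  44. ]
[248. 379.] 59.6 [110.1  42.8  58. ]
```

View pics/t13.png

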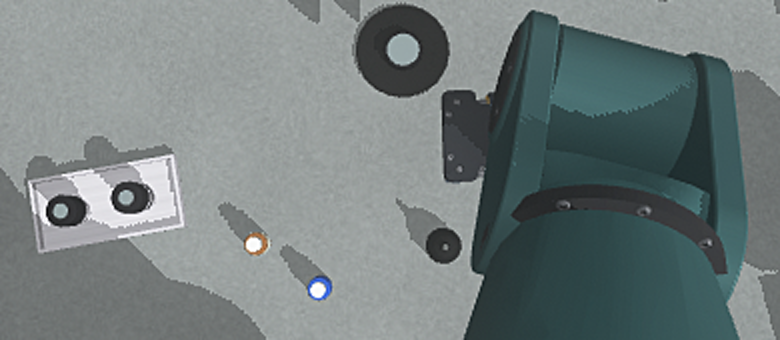

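View pics/s13.png

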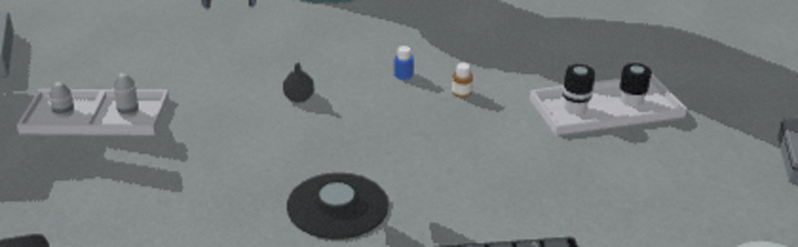

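```bash
python3 - <<'E'
from h import *
print(manip.sign_off(), manip.get_state()["clock"])
E
```

```text
the job is handed in; nothing more can be done
the job is handed in; nothing more can be done
```

I sorted all five parts and handed the job in at about 37 s of the 128 s allowed. The hand-in gives no verdict, so whether it passed is not confirmed.

**Objectives:** The long and short objectives stand upright, one per bay, in the two-bay tray. The arm hid that tray in the final top view. I placed them from the measured tool pose, within about 3 mm of the bay centres, and the final scene view shows both upright in separate bays.

**Eyepieces:** Both stand upright in the undivided tray. The last top view put the tops at about 64 mm (tall) and 54 mm (low), which is what they should be on the 4 mm floor. They are about 83 mm apart.

**Filter:** It lies flat on the pad, released within about 1 mm of the pad centre measured from the first top view. The final top and scene views show all of it on the pad.

**Oil bottle and blower:** Both still stand. My start and end top-view readings agree within about 2 mm. The blue bottle was left alone.

**Setting down:** Each part was released within about 1 mm of its surface, judging by tool height, so nothing was dropped. The contact force I read was at most about 7 N.

No check failed. The only disagreements were 1–3 mm between the top and wrist cameras, within calibration, and I corrected for them before each grasp.

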